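# Press the green souvenir spoon into its presentation case

## Task

A customer at the souvenir fair has bought the pale green porcelain spoon. Put it the right way up into the spoon-shaped cutout of the presentation case's foam, bowl in the wide end, and press it all the way down to the bottom of the cutout. Let go of it, and leave the white spoon where it lies.

Things in the scene. Friction and masses are not known exactly. Their poses are not given: they have to be found in the camera images.
- green_spoon: Pale green porcelain spoon with yellow dots, about 90 g, 136 mm long, 20 mm high, flat underneath. Origin: mid-length, on the underside; x points to the bowl, z up. Bowl: open round cup 48 mm across, centre at x = +44 mm. Handle: bar 16 mm wide, 20 mm high, flat on top, x = -68 to +22 mm; grip it across at the origin (mass centre within 15 mm).
- case: Fixed maroon tray with dark grey foam, top 40 mm above the table, x -113 to 113, y -143 to 58 mm. Origin: table height, under the middle of the beige-bottomed spoon cutout; x points to its wide end. Seated spoon: same x, y, yaw. Cutout: end 66 mm wide, centre x = +44, slot 34 mm wide back to x = -77: 9 mm play. Other cutouts (empty pocket, brass badge, blue pen) are not for it.
- bed (a joint): Depth (m) the beige crushable pad at the cutout's bottom has sunk: 0 = 6 mm below the foam top (spoon on it stands 14 mm proud), 0.012 = stop (spoon 2 mm proud: home). It sinks level under 4 N (5 N at 20 mm/s) and stays. Fingers do not fit beside the handle in the slot: let go with the tips above the foam, then push the handle's top down with shut fingers.
- white_spoon: White porcelain spoon with blue dots, same form, size and axes as the green one; it stays where it lies on the table. A third, slim brass spoon with a blue crest lies near it.
Things that resemble listed ones, but are neither listed nor needed, are in the scene too. There is more than one size of the green_spoon; the one meant has the size given above.

How it is judged:
By the outcome, as a careful person would: the job done as asked, in the order asked, and still so for the second after the job is handed in, with the robot touching nothing.
It also fails if it takes over 40 s, if anything falls off the work surface, if the arm or the gripper's body presses on something with over 40 N, if the wrist force passes 120 N, or if a joint passes its speed limit or range.

## Robot

A 6-joint arm with a two-finger parallel gripper is mounted at the origin on the work surface. World frame = base frame: x ahead of the robot, y to its left, z up, the work surface at z = 0. Lengths are in m, angles in degrees, forces in N, time in s.
With the tool pointing down it reaches from about 0.35 to 0.875 m from the base axis. Payload 4.2 kg.
Tool frame: the origin (TCP) lies midway between the tips of the shut fingers; the grasp point (between the pads) lies 19 mm behind it; z points along the fingers, y is the line along which they close (so a half turn about z gives the same grasp; the last joint's range is limited). The gripper opens to 87 mm and grips with 3 to 60 N. Pads are 19 mm wide; open, the fingers measure 117 mm over their backs; the gripper's body (75 mm by 190 mm) begins 51 mm behind the grasp point.
Start: joints at [90.562, 22.042, 0.453, 0, -68.411, -14.817], TCP at [0.154, 0.606, 0.202] pointing down, gripper open.
Joint ranges: [-179.83, 179.83], [-69.29, 118.12], [-61.27, 80.66], [-181.25, 117.63], [-171.15, -9.14], [-177.46, 177.46]. Speed limits (degrees/s): [159.86, 159.86, 180, 180, 180, 180].

## Interface

Orientations are given as a 3x3 rotation matrix whose columns are the frame's x, y, z axes.
In Python, from station import r, cams gives the robot as it stands.
- The arm moves only by the tool play_rows, never from a script. Its argument "commands" is text: rows parted by semicolons, each of 6 numbers parted by spaces: the shift along the world's x, y, z normalised to -1 to 1, where 1 is 30 mm, then the turn, a rotation vector about the world's x, y, z normalised to -1 to 1, where 1 is 0.15 rad. A call has 1 to 20 rows; each row shifts and turns the commanded pose from where the row before left it; what a row does not reach is not made up. A row lasts 1/10 s, in which the tool goes at most 50 mm and 8.59 degrees, less where a joint would pass 70% of its speed; a pose out of reach is approached as far as the arm can. A call with a number of a shift or a turn outside -1 to 1 is refused whole. A call with a gripper value outside its range is refused whole. "grip" is the finger opening in mm, from 0 to 87, set as the call begins (left out, the last holds). The fingers move at their own pace and stop on an object; the grip force is fixed at half the most. Time passes only in rows, so rows that do not move let the fingers close. It gives the time, the measured TCP pose, the force, the opening and the grip force at its end, in the units of the state.
- r.sense(): the state, without advancing time (a new reading comes with each control period).
- cams.capture(name): name is "scene" or "top" or "wrist"; returns (picture, depth): 480x640x3 uint8, blue, green, red; 480x640 float32, m along the optical axis (not along the pixel's ray), 0 where there is no reading.
- cams.camera_info(name): a dict with "mtx" (3x3 intrinsics, pixels), "k1" (the pictures are not rectified: a ray, as slopes to the right and down, at radius r is drawn at 1 + k1 r^2 times it, then the intrinsics apply), "R" (3x3) and "t" (3): a world point X has camera coordinates R X + t. Camera axes: x right, y down, z forward; pixel columns grow to the right and rows downward; lengths in m; the calibration is good to about 2 mm. A picture is of the moment at which its call begins: read the wrist's pose just before it. camera_info takes no time and is no camera call; for the wrist camera it gives the pose at the moment of the call.
- r.finish_job(): hands the job in; it is judged then, once.
The state is a dict: "time_s": time; "joints": joint angles; "joint_velocities": joint speeds; "effort": joint torques, N m; "tcp_pos": TCP position; "ee_rot": TCP orientation; "wrist_force": force on the tool from outside, world axes, zero at the start; "moment": the same for the moment, N m; "gripper_width": opening from 0.0 (shut) to 1.0 (fully open); "gripper_force": force on a finger pad.
Only numpy, scipy, OpenCV 4.12 (cv2) and the standard library are available. Lean on these libraries where they do the work, as an engineer would, in place of code of your own. Each camera call takes 0.05 s, during which the arm holds its last target. There are 200 camera calls.

## Working session

There is one attempt and no reset: what is moved stays moved. The work goes in short steps, Python scripts to look and compute and a tool call to move; the robot and the scene stay as the last step left them, time stands still between calls to the robot, and variables do not carry over. Pictures are saved under pics/ and viewed, at most 10 in all, crops included, and the job is handed in when it is done.

Besides the shell and the picture viewer there is one more tool, called after ">>>" as name(argument=value, ...) on one line, values as JSON. play_rows: Moves the arm, as the interface text tells. Scaled input: -1 to 1 covers 30 mm each way for a shift and 0.15 rad each way for a turn. Its arguments: {"type":"object","properties":{"commands":{"type":"string"},"grip":{"type":"number"}},"required":["commands"]}

```bash
mkdir -p pics; ls
cat > h.py <<'E'
import numpy as np, cv2
from station import r, cams
def rays(info,uv):
    K=np.array(info["mtx"]);uv=np.atleast_2d(uv).astype(float)
    return cv2.undistortPoints(uv.reshape(-1,1,2),K,np.array([info["k1"],0,0,0.])).reshape(-1,2)
def toplane(info,uv,z):
    R=np.array(info["R"]);t=np.array(info["t"]);n=rays(info,uv)
    d=np.c_[n,np.ones(len(n))]@R; c=-R.T@t
    return c+d*((z-c[2])/d[:,2])[:,None]
def cloud(info,depth):
    v,u=np.mgrid[:480,:640];n=rays(info,np.c_[u.ravel(),v.ravel()])
    p=np.c_[n,np.ones(len(n))]*depth.ravel()[:,None]
    return ((p-np.array(info["t"]))@np.array(info["R"])).reshape(480,640,3)
E
python3 - <<'E'
from h import *
for n in("top","scene"):
    p,d=cams.capture(n);i=cams.camera_info(n);cv2.imwrite(f"pics/{n}0.png",p);np.savez(f"{n}0.npz",p=p,d=d)
    print(n,i,d.min(),d.max())
s=r.sense();print(s["tcp_pos"],s["ee_rot"],s["time_s"])
E
```

```text
pics
top {'mtx': array([[548.58036473,   0.        , 314.67365222],
       [  0.        , 548.58036473, 248.3101093 ],
       [  0.        ,   0.        ,   1.        ]]), 'k1': -0.06109883871325052, 'R': array([[ 0.00574519, -0.99997429, -0.00429106],
       [-0.99009972, -0.00508652, -0.14027357],
       [ 0.14024814,  0.00505447, -0.99010349]]), 't': array([0.11245345, 0.46011778, 0.89136973])} 0.0 1.8439213
scene {'mtx': array([[590.0684488 ,   0.        , 314.19204676],
       [  0.        , 590.0684488 , 239.53336272],
       [  0.        ,   0.        ,   1.        ]]), 'k1': -0.13399396790149853, 'R': array([[ 0.4958737 ,  0.8683616 ,  0.00757649],
       [ 0.65347437, -0.36738904, -0.66181307],
       [-0.57190954,  0.33312673, -0.74963061]]), 't': array([-0.31943455, -0.21897823,  1.276988  ])} 0.0 3.3771946
[0.15374033 0.60520497 0.20135946] [[ 9.69162396e-01 -2.46422619e-01 -3.79469341e-04]
 [-2.46422884e-01 -9.69160432e-01 -1.95420606e-03]
 [ 1.13793905e-04  1.98745296e-03 -9.99998019e-01]] 0.1
```

View pics/top0.png

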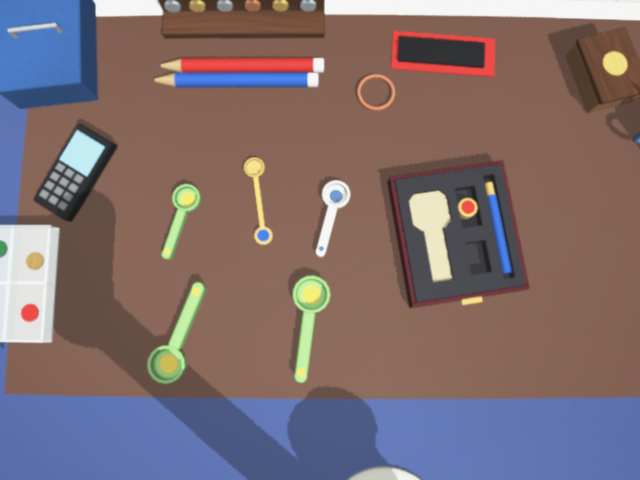

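View pics/scene0.png

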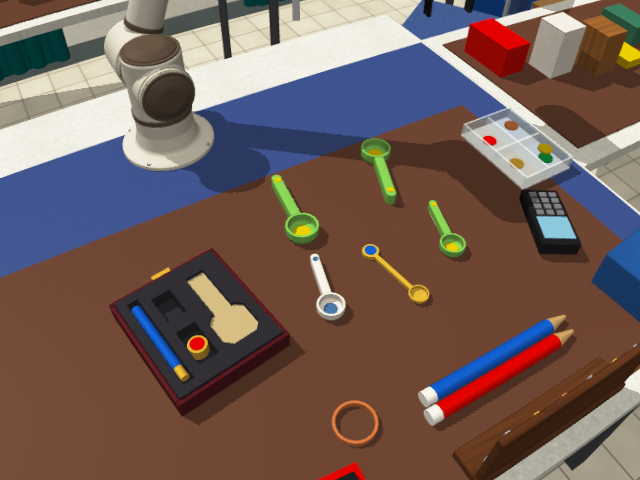

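The top view shows three green candidates: A at about (180,220), B at about (177,333) and C at about (306,328). The white spoon is at (332,217), the brass one at (258,200) and the case at (458,233), with its beige cutout at (432,235), wide end up. I'll measure lengths next.

```bash
cat > m.py <<'E'
from h import *
def outline(info,mask,z,minA=300):
    out=[]
    cs,_=cv2.findContours(mask,cv2.RETR_EXTERNAL,cv2.CHAIN_APPROX_NONE)
    for c in cs:
        if cv2.contourArea(c)<minA: continue
        P=toplane(info,c.reshape(-1,2),z)[:,:2]
        (cx,cy),(w,h),a=cv2.minAreaRect((P*1000).astype(np.float32))
        # fit: axis from filled mask PCA
        m=np.zeros_like(mask);cv2.drawContours(m,[c],-1,255,-1)
        v,u=np.nonzero(m);Q=toplane(info,np.c_[u,v],z)[:,:2];mu=Q.mean(0)
        ax=np.linalg.svd(Q-mu,full_matrices=False)[2][0]
        s=(P-mu)@ax; 
        if s.max()>-s.min(): ax=-ax;s=-s   # mass is nearer the bowl: handle at long negative side -> s.max smaller
        q=(P-mu)@np.array([-ax[1],ax[0]])
        out.append(dict(px=c.reshape(-1,2).mean(0).round(),L=np.ptp(s)*1000,W=np.ptp(q)*1000,rect=(w,h),mid=mu+ax*(s.max()+s.min())/2+np.array([-ax[1],ax[0]])*(q.max()+q.min())/2,yaw=np.degrees(np.arctan2(ax[1],ax[0])),P=P,Q=Q))
    return out
E
python3 - <<'E'
from m import *
for n in("top","scene"):
    f=np.load(n+"0.npz");p,d=f["p"],f["d"];i=cams.camera_info(n)
    C=cloud(i,d);hsv=cv2.cvtColor(p,cv2.COLOR_BGR2HSV);H,S,V=cv2.split(hsv)
    g=((H>33)&(H<75)&(S>60)&(V>80))|((H>22)&(H<=33)&(S>110)&(V>120))
    w=(S<70)&(V>120)
    b=(H>14)&(H<32)&(S>40)&(S<140)&(V>120)
    for nm,m,z in(("green",g,.015),("white",w,.015),("beige",b,.034)):
        m=cv2.morphologyEx(m.astype(np.uint8)*255,cv2.MORPH_CLOSE,np.ones((3,3)))
        m[:100]=0
        for o in outline(i,m,z):
            u,v=o["px"].astype(int)
            zz=C[v-2:v+3,u-2:u+3,2]
            print(n,nm,o["px"],"L%.0f W%.0f"%(o["L"],o["W"]),"rect",np.round(o["rect"]),o["mid"].round(4),"yaw%.1f"%o["yaw"],"z",np.median(zz).round(4))
    for t in ((450,240),(400,200)) if n=="top" else ((180,300),):
        print("foam",C[t[1],t[0]].round(3))
p=np.load("top0.npz")["p"]
c=cv2.resize(p[150:400,130:380],None,fx=2.4,fy=2.4,interpolation=cv2.INTER_CUBIC);cv2.imwrite("pics/crop0.png",c)
E
```

```text
top green [179. 335.] L181 W66 rect [ 65. 180.] [0.3185 0.3423] yaw158.2 z 0.028
top green [307. 326.] L181 W65 rect [179.  65.] [0.3266 0.1281] yaw-6.9 z 0.0277
top green [178. 219.] L138 W52 rect [ 51. 137.] [0.5088 0.3528] yaw-15.9 z 0.0215
top white [384. 474.] L123 W21 rect [ 21. 123.] [0.0912 0.    ] yaw90.0 z 0.0133
top white [ 44. 338.] L335 W249 rect [314. 258.] [0.3553 0.5399] yaw9.6 z 0.0313
top white [433. 234.] L157 W68 rect [157.  68.] [ 0.4854 -0.0907] yaw9.1 z 0.034
top white [330. 216.] L142 W52 rect [ 51. 139.] [0.5151 0.0901] yaw-14.6 z 0.0214
top white [ 81. 152.] L87 W78 rect [68. 64.] [0.6327 0.5324] yaw21.6 z 0.0365
top beige [467. 208.] L38 W34 rect [35. 34.] [ 0.5303 -0.1443] yaw-22.4 z 0.0381
top beige [434. 234.] L154 W66 rect [154.  66.] [ 0.4825 -0.0867] yaw9.1 z 0.034
top beige [258. 200.] L156 W37 rect [156.  37.] [0.5415 0.2119] yaw8.7 z 0.0107
foam [ 0.473 -0.111  0.044]
foam [ 0.542 -0.029  0.041]
scene green [444. 230.] L145 W52 rect [ 51. 145.] [0.5121 0.3524] yaw-17.1 z 0.0193
scene green [292. 211.] L193 W67 rect [ 65. 193.] [0.3265 0.1303] yaw-7
[... 186 characters left out ...]
te [587. 444.] L316 W131 rect [121. 317.] [0.9717 0.2805] yaw87.3 z -0.596
scene white [324. 288.] L142 W50 rect [ 49. 140.] [0.5185 0.0903] yaw-15.0 z 0.0197
scene white [564. 151.] L409 W329 rect [409. 329.] [0.4409 0.7199] yaw44.1 z 0.0312
scene white [118. 129.] L566 W322 rect [569. 273.] [-0.0924 -0.1496] yaw52.2 z -0.0009
scene beige [601. 458.] L207 W84 rect [207.  79.] [0.9949 0.2689] yaw85.9 z -0.7491
scene beige [222. 309.] L149 W64 rect [149.  64.] [ 0.4835 -0.0861] yaw9.0 z 0.0332
scene beige [624. 177.] L204 W103 rect [ 97. 204.] [0.5799 0.7639] yaw-55.8 z -0.7521
scene beige [ 38. 108.] L208 W106 rect [201. 105.] [-0.2199 -0.2279] yaw-106.9 z -0.7513
foam [ 0.448 -0.138  0.041]
```

View pics/crop0.png

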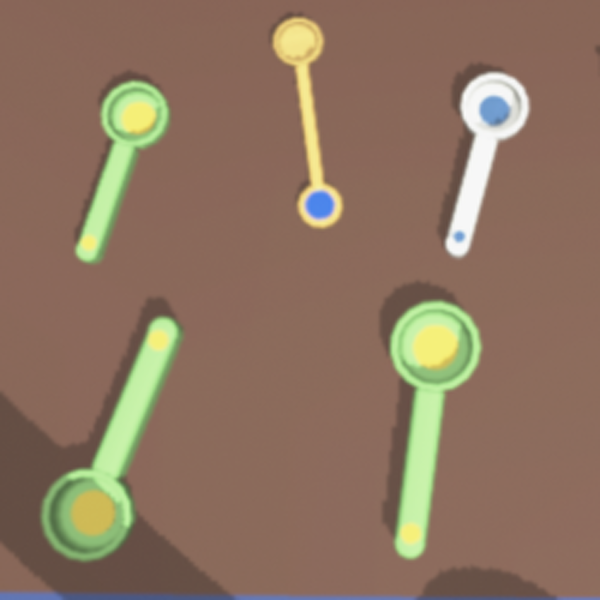

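Candidate A, top view (180,220), measures about 138 x 51 mm with its top at about 20 mm, which fits 136 x 48 x 20. B (177,333) and C (306,328) are about 180 mm long, so they are too large. The crop shows A at (115,170) with its bowl open upward and its yellow dots visible, so it is the one meant. I'll move above it.

>>> play_rows(commands="0.91 -0.65 -0.1 0 0 -0.02;0.91 -0.65 -0.1 0 0 -0.02;0.91 -0.65 -0.1 0 0 -0.02;0.91 -0.65 -0.1 0 0 -0.02;0.91 -0.65 -0.1 0 0 -0.02;0.91 -0.65 -0.1 0 0 -0.02;0.91 -0.65 -0.1 0 0 -0.02;0.91 -0.65 -0.1 0 0 -0.02;0.91 -0.65 -0.1 0 0 -0.02;0.91 -0.65 -0.1 0 0 -0.02;0.91 -0.65 -0.1 0 0 -0.02;0.91 -0.65 -0.1 0 0 -0.02;0.91 -0.65 -0.1 0 0 -0.02;0 0 0 0 0 0;0 0 0 0 0 0;0 0 0 0 0 0", grip=60)

```text
time_s: 1.7
tcp_pos: [0.5082, 0.3525, 0.1632]
ee_rot: [[0.959, -0.283, -0.0], [-0.283, -0.959, -0.0], [-0.0, 0.0, -1.0]]
wrist_force: [0.4, 0.6, 0.4]
gripper_width: 0.69
gripper_force: 0.0
```

Run:
```python
from m import *
i=cams.camera_info("wrist");p,d=cams.capture("wrist");cv2.imwrite("pics/w1.png",p)
s=r.sense();R=np.array(s["ee_rot"]);print(s["tcp_pos"],R.round(4).tolist(),"yaw",np.degrees(np.arctan2(R[1,0],R[0,0])),s["time_s"],s["gripper_width"])
hsv=cv2.cvtColor(p,cv2.COLOR_BGR2HSV);H,S,V=cv2.split(hsv)
g=((H>33)&(H<75)&(S>60)&(V>80))|((H>22)&(H<=33)&(S>110)&(V>120))
for z in (.0,.02):
  for o in outline(i,g.astype(np.uint8)*255,z):print(o["px"],"L%.0f W%.0f"%(o["L"],o["W"]),o["mid"].round(4),"yaw%.1f"%o["yaw"])
```

```text
[0.50802744 0.35281597 0.16336537] [[0.9592, -0.2827, -0.0002], [-0.2827, -0.9592, 0.0], [-0.0002, 0.0001, -1.0]] yaw -16.42308451713286 1.75 0.6938471879335752
[384. 383.] L48 W28 [0.3124 0.3418] yaw-24.0
[605. 273.] L97 W70 [0.3664 0.1071] yaw23.9
[317. 202.] L143 W50 [0.5059 0.3554] yaw-16.8
[465. 110.] L160 W36 [0.5479 0.2122] yaw8.2
[384. 383.] L45 W27 [0.3281 0.3412] yaw-24.0
[605. 273.] L91 W66 [0.3791 0.12  ] yaw23.9
[317. 202.] L135 W47 [0.5104 0.3539] yaw-16.8
[465. 110.] L151 W34 [0.55  0.219] yaw8.2
```

View pics/w1.png

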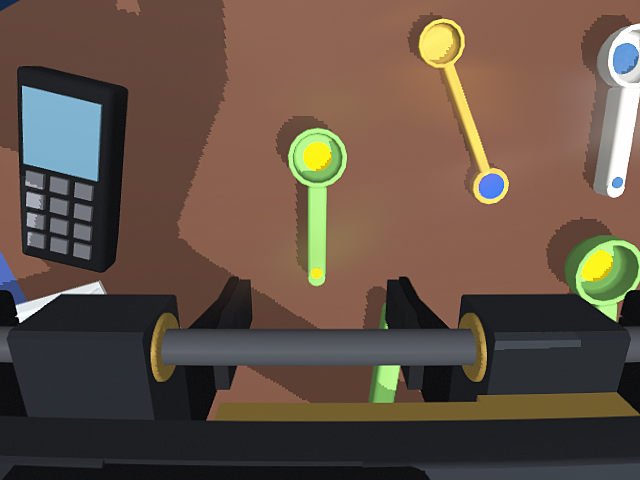

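The wrist view confirms the small spoon at (317,202), aligned with the tool. It measures 135 mm, centred at (0.510, 0.3535) with yaw -16.7. I'll descend to a tip height of about 8 mm and grip.

>>> play_rows(commands="0.05 0.02 -0.9 0 0 -0.03;0 0 -0.9 0 0 0;0 0 -0.9 0 0 0;0 0 -0.9 0 0 0;0 0 -0.9 0 0 0;0 0 -0.34 0 0 0;0 0 -0.34 0 0 0;0 0 0 0 0 0;0 0 0 0 0 0")

```text
time_s: 2.65
tcp_pos: [0.5108, 0.3536, 0.009]
ee_rot: [[0.958, -0.287, 0.001], [-0.287, -0.958, 0.001], [0.001, -0.002, -1.0]]
wrist_force: [0.0, 0.3, -0.3]
gripper_width: 0.688
gripper_force: 0.0
```

>>> play_rows(commands="0 0 0 0 0 0;0 0 0 0 0 0;0 0 0 0 0 0;0 0 0 0 0 0;0 0 0 0 0 0;0 0 0 0 0 0;0 0 0 0 0 0;0 0 0 0 0 0", grip=5)

```text
time_s: 3.45
tcp_pos: [0.5103, 0.3528, 0.0079]
ee_rot: [[0.958, -0.288, -0.0], [-0.288, -0.958, -0.0], [-0.0, 0.0, -1.0]]
wrist_force: [0.1, -0.1, 0.9]
gripper_width: 0.09
gripper_force: 0.0
```

The opening went below 16 mm with no grip force, so the grip missed. I'll look.

Run:
```python
from h import *
s=r.sense();print(s["gripper_width"],s["gripper_force"],s["wrist_force"])
p,d=cams.capture("top");q,_=cams.capture("scene");w,_=cams.capture("wrist")
a=cv2.resize(p[140:290,120:270],(400,400),interpolation=cv2.INTER_CUBIC)
b=cv2.resize(q[130:280,370:520],(400,400),interpolation=cv2.INTER_CUBIC)
cv2.imwrite("pics/miss.png",np.vstack([np.hstack([a,b])])); cv2.imwrite("pics/w2.png",w)
```

```text
0.0896218497645354 0.0 [ 0.13625235 -0.07787049  0.87591562]
```

View pics/miss.png

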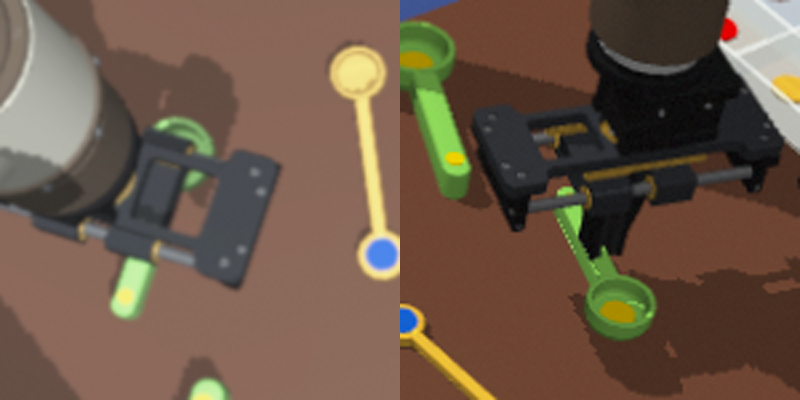

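View pics/w2.png

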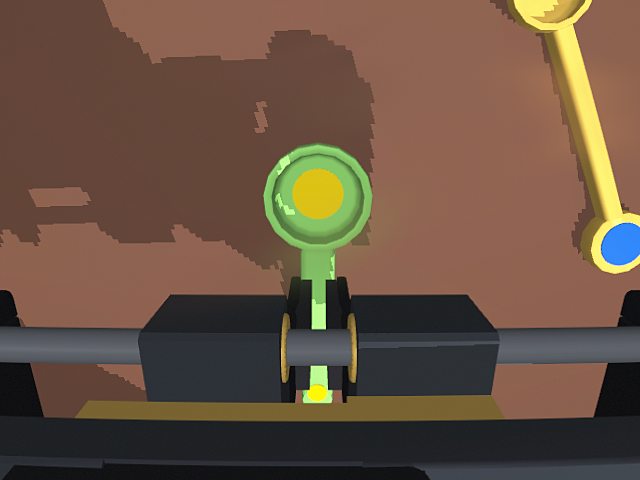

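The fingers straddle the handle at image (318,320), and the spoon hasn't moved. The jaws may just not have finished closing, so I'll give them more time with a fully shut command.

>>> play_rows(commands="0 0 0 0 0 0;0 0 0 0 0 0;0 0 0 0 0 0;0 0 0 0 0 0;0 0 0 0 0 0", grip=0)

```text
time_s: 4.1
tcp_pos: [0.5103, 0.3528, 0.008]
ee_rot: [[0.958, -0.288, 0.0], [-0.288, -0.958, 0.0], [0.0, -0.0, -1.0]]
wrist_force: [-0.2, -0.9, -0.2]
gripper_width: 0.009
gripper_force: 0.0
```

Run:
```python
from m import *
s=r.sense();T=np.array(s["tcp_pos"]);R=np.array(s["ee_rot"])
for n in("scene","top","wrist"):
    i=cams.camera_info(n);p,d=cams.capture(n)
    C=cloud(i,d);ok=d>0
    L=(C-T)@R   # tool coords
    V=p.max(2)
    m=ok&(abs(L[...,0])<.02)&(abs(L[...,1])<.04)&(C[...,2]>.004)&(C[...,2]<.08)
    dark=m&(V<90)
    gr=m&(p[...,1]>p[...,2]*1.15)&(V>90)
    print(n,m.sum(),dark.sum(),gr.sum())
    for nm,q in(("dark",dark),("green",gr)):
        if q.sum()>3:
            l=L[q]*1000;print(nm,"x",np.percentile(l[:,0],[0,10,50,90,100]).round(),"y",np.percentile(l[:,1],[0,10,50,90,100]).round(),"z",np.percentile(C[q][:,2]*1000,[0,5,10,50,90,100]).round())
    if n=="scene":
        cv2.imwrite("pics/miss2.png",cv2.resize(p[165:260,410:505],(760,600)[:1]*1+(600,),interpolation=cv2.INTER_CUBIC))
        hsv=cv2.cvtColor(p,cv2.COLOR_BGR2HSV)
```

```text
scene 386 252 129
dark x [-10.   0.  11.  13.  14.] y [-23.  -8.   3.  10.  14.] z [ 4. 30. 33. 50. 68. 80.]
green x [-20. -13.   6.  17.  20.] y [-8. -3.  7.  8. 10.] z [ 4.  7.  8. 18. 21. 31.]
top 58 0 19
green x [-6. -4.  6. 17. 20.] y [ 8.  8.  9. 10. 10.] z [ 9.  9. 10. 13. 16. 18.]
wrist 3675 2580 1083
dark x [-10.  -6.  10.  11.  12.] y [-10.  -6.   0.   5.   9.] z [27. 32. 35. 57. 77. 80.]
green x [-19.   5.  13.  19.  20.] y [-9. -7. -1.  5.  7.] z [13. 18. 18. 19. 20. 77.]
```

View pics/miss2.png

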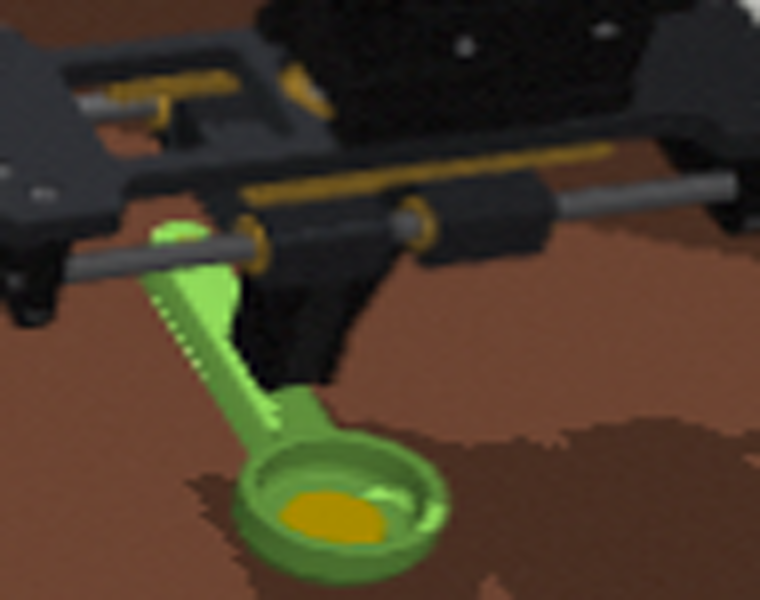

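The picture shows the shut fingers ending above the handle at about (300,380), with the handle running unbroken beneath. The depth data puts the lowest finger point at z of about 27–30 mm while the TCP reads 8 mm. So the real tips are about 20 mm higher than the stated TCP. I'll confirm that with a gentle touch of the shut fingers on the handle top, known to be at 20 mm.

>>> play_rows(commands="0 0 -0.07 0 0 0;0 0 -0.07 0 0 0;0 0 0 0 0 0")

```text
time_s: 4.55
tcp_pos: [0.51, 0.3526, 0.0032]
ee_rot: [[0.958, -0.288, -0.001], [-0.288, -0.958, -0.001], [-0.0, 0.001, -1.0]]
wrist_force: [-1.0, -1.4, 0.3]
gripper_width: 0.005
gripper_force: 0.0
```

>>> play_rows(commands="0 0 -0.04 0 0 0;0 0 0 0 0 0")

```text
time_s: 4.75
tcp_pos: [0.5102, 0.3528, 0.0023]
ee_rot: [[0.958, -0.288, -0.0], [-0.288, -0.958, -0.0], [-0.0, 0.0, -1.0]]
wrist_force: [0.4, -0.5, 0.4]
gripper_width: 0.007
gripper_force: 0.0
```

>>> play_rows(commands="0 0 -0.04 0 0 0;0 0 0 0 0 0")

```text
time_s: 4.95
tcp_pos: [0.5102, 0.3528, 0.0012]
ee_rot: [[0.958, -0.288, -0.0], [-0.288, -0.958, -0.0], [-0.0, 0.0, -1.0]]
wrist_force: [0.1, -0.6, 0.5]
gripper_width: 0.003
gripper_force: 0.0
```

>>> play_rows(commands="0 0 -0.04 0 0 0;0 0 0 0 0 0")

```text
time_s: 5.15
tcp_pos: [0.5103, 0.3529, 0.0003]
ee_rot: [[0.958, -0.288, 0.0], [-0.288, -0.958, 0.0], [0.0, -0.0, -1.0]]
wrist_force: [-0.3, 0.5, 1.3]
gripper_width: 0.006
gripper_force: 0.5
```

>>> play_rows(commands="0 0 -0.04 0 0 0;0 0 0 0 0 0")

```text
time_s: 5.35
tcp_pos: [0.5104, 0.3529, 0.0003]
ee_rot: [[0.958, -0.288, 0.001], [-0.288, -0.958, -0.0], [0.0, -0.0, -1.0]]
wrist_force: [-1.8, -1.8, 7.0]
gripper_width: 0.004
gripper_force: 3.4
```

>>> play_rows(commands="0 0 -0.04 0 0 0;0 0 0 0 0 0")

```text
time_s: 5.55
tcp_pos: [0.5104, 0.3529, 0.0002]
ee_rot: [[0.958, -0.287, 0.001], [-0.287, -0.958, -0.0], [0.001, -0.0, -1.0]]
wrist_force: [-3.4, -2.0, 12.4]
gripper_width: 0.006
gripper_force: 6.2
```

Contact came at a reported z of 0.3 mm, so true tip height = reported + 19.7 mm. I'll rise, open, descend to a true tip height of about 9.5 mm (reported -10 mm), and grip again.

>>> play_rows(commands="0 0 0.4 0 0 0;0 0 0.4 0 0 0;0 0 0 0 0 0;0 0 0 0 0 0;0 0 0 0 0 0;0 0 0 0 0 0;0 0 0 0 0 0;0 0 0 0 0 0", grip=44)

```text
time_s: 6.35
tcp_pos: [0.5102, 0.3527, 0.0214]
ee_rot: [[0.958, -0.288, -0.0], [-0.288, -0.958, -0.0], [-0.0, 0.001, -1.0]]
wrist_force: [0.7, 0.1, -1.0]
gripper_width: 0.492
gripper_force: 0.0
```

>>> play_rows(commands="0 0 -0.4 0 0 0;0 0 -0.3 0 0 0;0 0 -0.2 0 0 0;0 0 -0.16 0 0 0;0 0 0 0 0 0;0 0 0 0 0 0")

```text
time_s: 6.95
tcp_pos: [0.5104, 0.3529, -0.0101]
ee_rot: [[0.958, -0.288, 0.0], [-0.288, -0.958, -0.0], [0.0, 0.0, -1.0]]
wrist_force: [0.4, -0.5, -0.2]
gripper_width: 0.505
gripper_force: 0.0
```

>>> play_rows(commands="0 0 0 0 0 0;0 0 0 0 0 0;0 0 0 0 0 0;0 0 0 0 0 0;0 0 0 0 0 0;0 0 0 0 0 0;0 0 0 0 0 0", grip=5)

```text
time_s: 7.65
tcp_pos: [0.5104, 0.353, -0.0098]
ee_rot: [[0.958, -0.288, 0.0], [-0.288, -0.958, 0.0], [0.0, -0.0, -1.0]]
wrist_force: [-0.2, 1.0, 0.9]
gripper_width: 0.178
gripper_force: 30.0
```

The spoon is gripped (15.5 mm, 30 N). I'll lift it, then carry it to the case at (0.483, -0.087), yaw 9.

>>> play_rows(commands="0 0 0.5 0 0 0;0 0 0.9 0 0 0;0 0 0.9 0 0 0;0 0 0.7 0 0 0;0 0 0 0 0 0")

```text
time_s: 8.15
tcp_pos: [0.5119, 0.3544, 0.0832]
ee_rot: [[0.958, -0.288, 0.005], [-0.288, -0.958, 0.005], [0.003, -0.006, -1.0]]
wrist_force: [0.7, 1.2, -0.6]
gripper_width: 0.18
gripper_force: 30.0
```

>>> play_rows(commands="-0.06 -0.5 0 0 0 0.1;-0.06 -0.92 0 0 0 0.19;-0.06 -0.92 0 0 0 0.19;-0.06 -0.92 0 0 0 0.19;-0.06 -0.92 0 0 0 0.19;-0.06 -0.92 0 0 0 0.19;-0.06 -0.92 0 0 0 0.19;-0.06 -0.92 0 0 0 0.19;-0.06 -0.92 0 0 0 0.19;-0.06 -0.92 0 0 0 0.19;-0.06 -0.92 0 0 0 0.19;-0.06 -0.92 0 0 0 0.19;-0.06 -0.92 0 0 0 0.19;-0.06 -0.92 0 0 0 0.19;-0.06 -0.92 0 0 0 0.19;0 -0.92 0 0 0 0.19;0 -0.38 0 0 0 0.05;0 0 0 0 0 0;0 0 0 0 0 0")

```text
time_s: 10.05
tcp_pos: [0.4819, -0.0879, 0.0789]
ee_rot: [[0.988, 0.156, -0.003], [0.156, -0.988, -0.0], [-0.003, -0.0, -1.0]]
wrist_force: [0.9, 0.2, -1.2]
gripper_width: 0.179
gripper_force: 30.0
```

Run:
```python
from m import *
s=r.sense();T=np.array(s["tcp_pos"]);R=np.array(s["ee_rot"]);yaw=np.degrees(np.arctan2(R[1,0],R[0,0]));print(T.round(4),yaw,s["gripper_width"],s["time_s"])
sb=T[2]+.0197-.0095
for n in("wrist","top","scene"):
    i=cams.camera_info(n);p,d=cams.capture(n);cv2.imwrite(f"pics/{n}3.png",p)
    H,S,V=cv2.split(cv2.cvtColor(p,cv2.COLOR_BGR2HSV))
    g=(H>33)&(H<75)&(S>60)&(V>60)
    C=cloud(i,d)
    g&=(d>0)&(np.linalg.norm(C[...,:2]-T[:2],axis=2)<.1)
    c=C[g];
    if len(c)>20:print(n,"green pts",len(c),"z",np.percentile(c[:,2],[5,50,95]).round(4),"expect bottom",round(sb,4))
    # bowl: points near expected bowl centre in tool frame
    L=(C-T)@R;q=g&(L[...,0]>.02)
    if q.sum()>20:print("  bowl tool-x",np.percentile(L[q][:,0],[1,99]).round(4),"y",np.percentile(L[q][:,1],[1,99]).round(4))
    b=(H>14)&(H<32)&(S>40)&(S<140)&(V>90)
    for o in outline(i,b.astype(np.uint8)*255,.034,800):
        if np.linalg.norm(o["mid"]-T[:2])<.08:print("  beige L%.0f W%.0f"%(o["L"],o["W"]),o["mid"].round(4),o["yaw"].round(1))
```

```text
[ 0.4819 -0.0879  0.0789] 8.971753862424844 0.17897343027493026 10.05
wrist green pts 12814 z [0.0924 0.107  0.1089] expect bottom 0.0891
  bowl tool-x [0.0213 0.0663] y [-0.0231  0.0219]
  beige L31 W31 [ 0.5325 -0.144 ] 75.3
  beige L66 W42 [ 0.5384 -0.0757] 103.2
top green pts 286 z [0.096  0.1097 0.1145] expect bottom 0.0891
scene green pts 814 z [0.0927 0.1052 0.1102] expect bottom 0.0891
  bowl tool-x [0.0212 0.0692] y [-0.0219  0.0239]
  beige L152 W67 [ 0.4843 -0.0898] 13.6
```

The bowl sits as expected in the tool frame, spanning x of 21–68 mm and y of ±23 mm. The spoon's underside is at about 89 mm. I'll lower it to the pad, where reported z should be about 23.5 mm.

>>> play_rows(commands="0.03 0.03 -0.6 0 0 0;0 0 -0.6 0 0 0;0 0 -0.35 0 0 0;0 0 -0.1 0 0 0;0 0 -0.1 0 0 0;0 0 0 0 0 0;0 0 0 0 0 0")

```text
time_s: 10.9
tcp_pos: [0.4847, -0.0866, 0.028]
ee_rot: [[0.988, 0.157, 0.001], [0.157, -0.988, 0.0], [0.001, 0.0, -1.0]]
wrist_force: [-0.3, -0.7, -0.5]
gripper_width: 0.175
gripper_force: 30.0
```

>>> play_rows(commands="0 0 -0.05 0 0 0;0 0 -0.05 0 0 0;0 0 0 0 0 0;0 0 0 0 0 0")

```text
time_s: 11.3
tcp_pos: [0.4842, -0.0867, 0.0245]
ee_rot: [[0.988, 0.157, 0.0], [0.157, -0.988, -0.0], [0.0, 0.0, -1.0]]
wrist_force: [0.2, 0.6, -1.5]
gripper_width: 0.181
gripper_force: 30.0
```

>>> play_rows(commands="0 0 -0.03 0 0 0;0 0 -0.03 0 0 0;0 0 0 0 0 0")

```text
time_s: 11.6
tcp_pos: [0.4843, -0.0867, 0.0229]
ee_rot: [[0.988, 0.157, 0.0], [0.157, -0.988, -0.0], [0.0, 0.0, -1.0]]
wrist_force: [0.1, -0.0, 2.8]
gripper_width: 0.181
gripper_force: 30.0
```

Run:
```python
from m import *
s=r.sense();T=np.array(s["tcp_pos"]);R=np.array(s["ee_rot"]);print(T.round(4),s["wrist_force"])
p,d=cams.capture("wrist");q,e=cams.capture("scene");i=cams.camera_info("wrist")
C=cloud(i,d);H,S,V=cv2.split(cv2.cvtColor(p,cv2.COLOR_BGR2HSV))
g=(H>33)&(H<75)&(S>60)&(V>60)&(d>0)&(np.linalg.norm(C[...,:2]-T[:2],axis=2)<.1)
print("green z",np.percentile(C[g][:,2],[5,50,95]).round(4))
cv2.imwrite("pics/place.png",np.hstack([cv2.resize(p,(440,330)),cv2.resize(q[230:380,100:263],(359,330),interpolation=cv2.INTER_CUBIC)]))
```

```text
[ 0.4843 -0.0867  0.0229] [ 0.12917201 -0.03887346  2.76000575]
green z [0.0365 0.051  0.0529]
```

View pics/place.png

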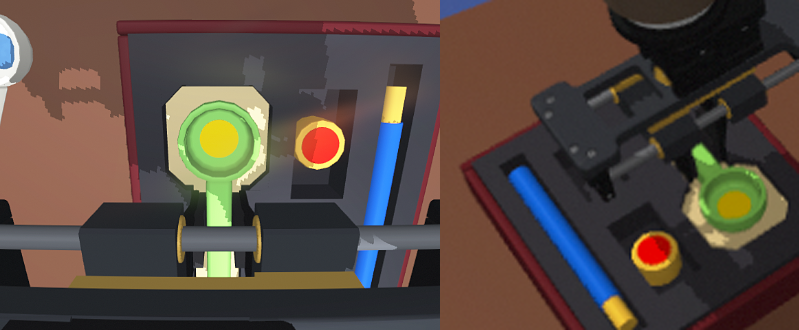

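The spoon's bowl, at (217,140) in the wrist view, is centred in the wide end. The handle lies in the slot, and 2.8 N shows it resting on the pad. I'll release, rise, and shut the fingers.

>>> play_rows(commands="0 0 0 0 0 0;0 0 0 0 0 0;0 0 0 0 0 0;0 0 0 0 0 0;0 0 0 0 0 0", grip=36)

```text
time_s: 12.2
tcp_pos: [0.4842, -0.0866, 0.0226]
ee_rot: [[0.988, 0.157, -0.0], [0.157, -0.988, 0.0], [-0.0, -0.0, -1.0]]
wrist_force: [-0.3, 0.1, -0.3]
gripper_width: 0.403
gripper_force: 0.0
```

>>> play_rows(commands="0 0 0.2 0 0 0;0 0 0.5 0 0 0;0 0 0.6 0 0 0;0 0 0 0 0 0")

```text
time_s: 12.6
tcp_pos: [0.4863, -0.0865, 0.0642]
ee_rot: [[0.987, 0.158, 0.006], [0.158, -0.987, 0.0], [0.006, 0.001, -1.0]]
wrist_force: [-0.0, -0.5, 0.1]
gripper_width: 0.414
gripper_force: 0.0
```

>>> play_rows(commands="0 0 0 0 0 0;0 0 0 0 0 0;0 0 0 0 0 0;0 0 0 0 0 0;0 0 0 0 0 0;0 0 0 0 0 0;0 0 0 0 0 0", grip=0)

```text
time_s: 13.3
tcp_pos: [0.4841, -0.0866, 0.0615]
ee_rot: [[0.988, 0.157, -0.0], [0.157, -0.988, -0.0], [-0.0, 0.0, -1.0]]
wrist_force: [0.5, 0.8, -0.4]
gripper_width: 0.008
gripper_force: 0.0
```

Now I'll push down: contact is expected at reported 34 mm and home at about 22 mm.

>>> play_rows(commands="0 0 -0.5 0 0 0;0 0 -0.33 0 0 0;0 0 0 0 0 0;0 0 -0.05 0 0 0;0 0 -0.05 0 0 0;0 0 -0.05 0 0 0;0 0 -0.05 0 0 0;0 0 0 0 0 0")

```text
time_s: 14.1
tcp_pos: [0.4846, -0.0866, 0.0311]
ee_rot: [[0.988, 0.157, 0.001], [0.157, -0.988, 0.0], [0.001, 0.0, -1.0]]
wrist_force: [0.0, 0.1, 1.5]
gripper_width: 0.005
gripper_force: 1.0
```

>>> play_rows(commands="0 0 -0.05 0 0 0;0 0 -0.05 0 0 0;0 0 -0.05 0 0 0;0 0 -0.05 0 0 0;0 0 0 0 0 0")

```text
time_s: 14.6
tcp_pos: [0.4845, -0.0866, 0.0246]
ee_rot: [[0.988, 0.157, 0.001], [0.157, -0.988, 0.0], [0.001, 0.0, -1.0]]
wrist_force: [-0.0, -0.2, 0.9]
gripper_width: 0.006
gripper_force: 0.6
```

>>> play_rows(commands="0 0 -0.05 0 0 0;0 0 -0.05 0 0 0;0 0 -0.05 0 0 0;0 0 0 0 0 0")

```text
time_s: 15.0
tcp_pos: [0.4846, -0.0867, 0.022]
ee_rot: [[0.987, 0.158, 0.001], [0.158, -0.987, -0.001], [0.001, 0.001, -1.0]]
wrist_force: [-3.3, 1.3, 17.7]
gripper_width: 0.01
gripper_force: 8.4
```

>>> play_rows(commands="0 0 -0.05 0 0 0;0 0 0 0 0 0")

```text
time_s: 15.2
tcp_pos: [0.4847, -0.0867, 0.0219]
ee_rot: [[0.987, 0.159, 0.001], [0.159, -0.987, -0.001], [0.001, 0.001, -1.0]]
wrist_force: [-5.7, 2.3, 27.5]
gripper_width: 0.006
gripper_force: 13.5
```

The push bottomed out at reported 22 mm (27 N), which is the expected stop. I'll retract and verify.

>>> play_rows(commands="0 0 0.15 0 0 0;0 0 0.3 0 0 0;0 0 0.9 0 0 0;0 0 1 0 0 0;-0.6 0 1 0 0 0;-1 0 0.6 0 0 0;-1 0 0 0 0 0;-1 0 0 0 0 0;0 0 0 0 0 0;0 0 0 0 0 0")

```text
time_s: 16.2
tcp_pos: [0.3758, -0.0868, 0.1374]
ee_rot: [[0.988, 0.157, 0.0], [0.157, -0.988, -0.0], [0.0, 0.0, -1.0]]
wrist_force: [0.2, 0.5, 0.5]
gripper_width: 0.009
gripper_force: 0.0
```

Run:
```python
from m import *
s=r.sense();print(np.round(s["tcp_pos"],4),s["wrist_force"],s["time_s"])
out=[]
for n in("wrist","scene","top"):
    i=cams.camera_info(n);p,d=cams.capture(n);C=cloud(i,d);H,S,V=cv2.split(cv2.cvtColor(p,cv2.COLOR_BGR2HSV))
    g=((H>33)&(H<75)&(S>60)&(V>60))
    near=(d>0)&(np.linalg.norm(C[...,:2]-[.483,-.087],axis=2)<.1)
    m=g&near
    if m.sum()>50:
        print(n,"top z",np.percentile(C[m][:,2],[50,80,95]).round(4))
        k=cv2.morphologyEx((m*255).astype(np.uint8),cv2.MORPH_CLOSE,np.ones((9,9)))
        for o in outline(i,k,.042,200):print("  L%.0f W%.0f"%(o["L"],o["W"]),o["mid"].round(4),o["yaw"].round(1))
    w=((S<70)&(V>120)&(d>0)&(np.linalg.norm(C[...,:2]-[.515,.09],axis=2)<.1)).astype(np.uint8)*255
    for o in outline(i,w,.015):print("  white L%.0f"%o["L"],o["mid"].round(4),o["yaw"].round(1))
    if n!="top":out.append(p)
cv2.imwrite("pics/final.png",np.hstack([cv2.resize(out[0],(440,330)),cv2.resize(out[1][230:380,100:263],(359,330),interpolation=cv2.INTER_CUBIC)]))
```

```text
[ 0.3758 -0.0868  0.1374] [0.16536869 0.45387366 0.45846794] 16.2
wrist top z [0.0407 0.0416 0.0423]
  L110 W47 [ 0.4711 -0.0891] 10.0
  white L65 [0.4803 0.0981] 161.8
scene top z [0.0396 0.0417 0.0429]
  L142 W49 [ 0.4887 -0.0881] 8.8
  white L142 [0.5186 0.0906] -14.9
top top z [0.0405 0.0433 0.0451]
  L92 W51 [ 0.5039 -0.0832] 7.8
  white L141 [0.5147 0.0903] -14.3
```

View pics/final.png

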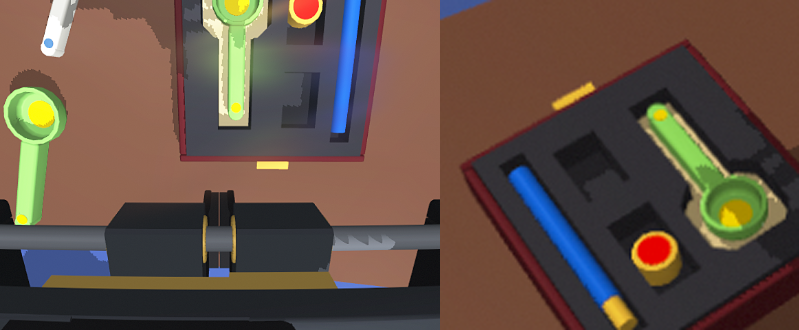

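The final view shows the spoon level in the cutout, handle end at (235,108) in the wrist view and bowl in the wide end at (733,205). Its top is at about 42 mm, so it is home. The white spoon hasn't moved. I'm handing in.

```bash
python3 -c "
from station import r
print(r.finish_job())"
```

```text
the job is handed in; nothing more can be done
None
```

The 136 mm pale green spoon is right way up in the spoon cutout, bowl in the wide end, pressed to the stop (top about 2 mm proud of the foam) and released; the white spoon was not moved, and I handed the job in at about 16 s.

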